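# Lock the print screen down with its pin

## Robot

A 6-joint arm with a two-finger parallel gripper is mounted at the origin on the work surface. World frame = base frame: x ahead of the robot, y to its left, z up, the work surface at z = 0. Lengths are in m, angles in rad, forces in N, time in s.
With the tool pointing down it reaches from about 0.35 to 1 m from the base axis. Payload 7.1 kg.
Tool frame: the origin (TCP) lies at the very end of the fingers, on their centre line; the grasp point (between the pads) lies robot.grip_depth behind it (robot.grip_depth is the distance from the TCP to the grasp point, in m); z points along the fingers, y is the line along which they close (so a half turn about z gives the same grasp; the last joint's range is limited). The gripper opens to 85 mm and grips with 20 to 120 N. Pads are 22 mm wide; open, the fingers measure 114 mm over their backs; the gripper's body (76 mm by 85 mm) begins 54 mm behind the grasp point. The pads swing forward as they close: fully open they stand 13 mm farther back than shut.
Start: joints at [-1.283, 0.423, 1.63, -0, 1.089, -0.019], TCP at [0.189, -0.596, 0.231] pointing down, gripper open.
Joint ranges: [-3, 3], [-0.9, 2.11], [0.09, 2.58], [-1.31, 4.45], [0.11, 2.69], [-2.54, 2.54]. Speed limits (rad/s): [2.39, 2.39, 3.01, 3.14, 3.14, 3.14].

## Interface

Orientations are given as a 3x3 rotation matrix whose columns are the frame's x, y, z axes.
In Python, from plant import robot gives the robot as it stands.
- The arm moves only by the tool arm_command, never from a script. Its argument "commands" is a list that holds one entry, the list of rows, each a list of 7 numbers: the finger opening in cm, from 0 to 8.54, then the shift along the tool's x, y, z in cm, then the turn, a rotation vector about the tool's x, y, z in rad. In form: [[[hand, tx, ty, tz, wx, wy, wz], ...]]. A call has exactly 5 rows; each row shifts and turns the commanded pose from where the row before left it, along the tool's axes as they then stand; what a row does not reach is not made up. A row lasts 1/12 s, in which the tool goes at most 41.7 mm and 7.16 degrees, less where a joint would pass 70% of its speed; a pose out of reach is approached as far as the arm can. A call with a gripper value outside its range is refused whole. The fingers move at their own pace and stop on an object; "force" is the grip in N (left out, the last holds). Time passes only in rows, so rows that do not move let the fingers close, or fill a call up. It gives the time, the measured TCP pose, the force, the opening and the grip force at its end, in the units of the state.
- robot.get_obs(): the state, without advancing time (a new reading comes with each control period).
- robot.capture(name): name is "scene" or "top" or "wrist"; returns a dict with "image" (400x640x3 uint8, red, green, blue), "z_map" (400x640 float32, m along the optical axis (not along the pixel's ray), 0 where there is no reading), "mtx" (3x3 intrinsics, pixels), "rvec" (rotation vector, rad) and "tvec" (3), from world to camera coordinates, as OpenCV has them; the wrist camera has in their place "hand_eye" (4x4, takes a point from camera to tool coordinates, whose origin is the TCP and whose axes are the flange's). Camera axes: x right, y down, z forward; pixel columns grow to the right and rows downward; lengths in m; the calibration is good to about 2 mm. A picture is of the moment at which its call begins: read the wrist's pose just before it.
- robot.sign_off(): hands the job in; it is judged then, once.
Trained networks look in a picture, given as the dict that the camera call returned (one of the last four; its "shot" number tells which), for a name from the list of things; names that differ only in an ending like _2 or _b are one class to them, and where a whole thing is asked for, a point or a joint stands for the part that bears it (a point fixed in the world has none). Each returns a list of dicts, best first, with "confidence" (0 to 1); they miss things now and then, are a little off and sometimes report something else, mostly with a low value. They report only what shows in the picture. A call takes as long as a camera call. They do not tell look-alikes from the thing itself.
- robot.boxes_of(query, picture): "xy" ([column, row] as shares, 0 to 1, of the picture: columns of its width, rows of its height, amid what is visible of it).
- robot.mark_of(query, picture): "xy" ([column, row] as shares, 0 to 1, of the picture: columns of its width, rows of its height: a listed point, or the origin of a listed thing).
The state is a dict: "t": time; "qpos": joint angles; "joint_vel": joint speeds; "tau": joint torques, N m; "eef_pos": TCP position; "tool_rot": TCP orientation; "ft_force": force on the tool from outside, world axes, zero at the start; "wrist_torque": the same for the moment, N m; "finger_gap": finger opening in m; "grasp_force": force on a finger pad.
Only numpy, scipy, OpenCV 4.12 (cv2) and the standard library are available. Lean on these libraries where they do the work, as an engineer would, in place of code of your own. Each camera call takes 0.05 s, during which the arm holds its last target. There are 200 camera calls.

## Task

Lock the print screen onto its jig: take the lid off the blue tin and lay it flat on the bench, knob up, press the raised screen fully down and push the lock pin from the tin through the fork and the screen's tongue, from the jig's left side, until the shoulder of its orange handle is fully home against the fork. Leave the ink jar, the squeegee, the tape roll and the stack of insoles where they are.

Things in the scene. Friction and masses are not known exactly. Their poses are not given: they have to be found in the camera images.
- jig: Fixed grey print jig. Origin on the bench below the fork's middle; x runs back to the screen's hinge, y to the left of someone at the fork facing the screen. Steel fork: two cheeks 44 mm wide in x, 14 thick, at y = +-17 mm, top z = 87, 16 mm hole along y at x = 0, z = 65. Base 12 mm high: x -30 to 330, y +-60 (+-110 for x over 80). Wooden screen over it: x 70 to 304, y +-100, top z = 70 when down.
- mouth (a point): Centre of the hole's mouth on the outer (+y) face of the fork's left cheek, 65 mm above the bench; axes as the jig's. The pin goes in here along the jig's -y; the stack of cheek, tongue, cheek is 48 mm thick.
- pad (a point): Top centre of the small aluminium plate (24 x 60 mm) on the wooden screen's front rail, a place to press; at jig x = 84 mm. 74 mm above the bench when the screen is fully down (holes in line), higher when raised (up to 140). The stiff hinge, along y at jig x = 318 mm, z = 57 mm, stays where left. The aluminium tongue on the rail, 16 mm thick with a 16 mm hole, swings down between the cheeks.
- tin: Fixed blue tin, outside 146 mm (its x) by 96 mm (y), walls 3 mm thick and 45 high, inner floor 4 mm above the bench; origin at the centre of its underside. Inside, two wooden blocks (tops at 36 mm) fill x = -70 to +5 mm but for a 22 mm wide channel along y = 0; x = 5 to 70 mm is open, 90 mm wide, with a 3 mm high rib across at x = 52 mm under the pin.
- lid: Loose blue lid, 150 g, 152 (its x) by 102 mm, 9 mm thick with its 5 mm lip; origin at the centre of the lip's underside, z up. Black knob in the middle, 26 mm across, from 9 to 35 mm above the origin. Origin is 40 mm above the bench on the tin, 0 when flat on the bench.
- pin: Loose lock pin, 90 g. Origin on its axis at the handle's shoulder, x towards the tip. Steel shaft 12 mm thick, x 0 to 80 mm, last 12 mm tapered to 6; orange square handle 18 mm, x 0 to -45. In the tin it is level, tip to tin +x, axis 13 mm above bench, origin at tin x = -20 mm; only the shaft can be gripped there: lay it down, take it again by the handle. On the bench its tip sags 2 degrees.
- pin_tip (a point): The tip of the pin's shaft, 80 mm from the shoulder.
- soles: Bystander: loose stack of tan and white insoles, 175 mm along its x, 72 mm along its y, 48 mm high, origin at the centre of its underside.
- jar: Bystander: loose glass ink jar with a black cap, 60 mm across, 85 mm high, origin at the centre of its underside.
- squeegee: Bystander: loose aluminium squeegee with a yellow blade lying flat, 140 mm along its x, 42 mm along its y, 30 mm high, origin at the centre of its underside.
- tape: Bystander: loose white tape roll lying flat, 90 mm across with a 60 mm bore, 25 mm high, origin at the centre of its underside.
Mind the look-alikes: they are no part of the job. Leave any green, purple or yellow look-alike of the lid alone.

How it is judged:
By the outcome, as a careful person would: the job done as asked, in the order asked, and still so for the second after the job is handed in, with the robot touching nothing.
It also fails if it takes over 72 s, if anything falls off the work surface, if the arm or the gripper's body presses on something with over 40 N, if the wrist force passes 120 N, or if a joint passes its speed limit or range.

## Working session

There is one attempt and no reset: what is moved stays moved. The work goes in short steps, Python scripts to look and compute and a tool call to move; the robot and the scene stay as the last step left them, time stands still between calls to the robot, and variables do not carry over. Pictures are saved under pics/ and viewed, at most 11 in all, crops included, and the job is handed in when it is done.

Besides the shell and the picture viewer there is one more tool, called after "Call:" as a command line: name --argument value ..., lists and objects as JSON in quotes. arm_command: Moves the arm, as the interface text tells. Its arguments: {"type":"object","properties":{"commands":{"type":"array","items":{"type":"array","items":{"type":"array","items":{"type":"number"}}}},"force":{"type":"number"}},"required":["commands"]}

```bash
ls; mkdir -p pics
cat > h.py <<'E'
import numpy as np, cv2
from plant import robot
def cam(c,o=None):
    """returns R,t with world = R@pc + t"""
    if 'rvec' in c:
        R=cv2.Rodrigues(np.array(c['rvec'],float))[0]; t=np.array(c['tvec'],float).ravel()
        return R.T,-R.T@t
    H=np.array(c['hand_eye']); Rt=np.array(o['tool_rot']); p=np.array(o['eef_pos'])
    return Rt@H[:3,:3], Rt@H[:3,3]+p
def ray(c,uv,o=None):
    R,t=cam(c,o); d=np.linalg.solve(np.array(c['mtx']),[uv[0],uv[1],1.]); return R@d,t
def at_z(c,uv,z,o=None):
    d,t=ray(c,uv,o); return t+d*(z-t[2])/d[2]
def cloud(c,o=None):
    R,t=cam(c,o); z=c['z_map']; v,u=np.mgrid[:400,:640]
    d=np.stack([u,v,np.ones_like(u)],-1)@np.linalg.inv(np.array(c['mtx'])).T
    P=(d*z[...,None])@R.T+t; P[z==0]=np.nan; return P
def shot(n,f):
    o=robot.get_obs(); c=robot.capture(n); cv2.imwrite('pics/'+f,c['image'][...,::-1]); return c,o
E
python3 - <<'E'
from h import *
import pickle
print(robot.grip_depth); np.set_printoptions(precision=4,suppress=True)
ims=[]
for n in ['top','scene']:
    c,o=shot(n,n+'0.png'); P=cloud(c); pickle.dump((c,o),open(n+'.pkl','wb'))
    for q in ['jig','mouth','pad','tin','lid','pin','soles','jar','squeegee','tape']:
        for f in ('mark_of','boxes_of'):
            for d in getattr(robot,f)(q,c)[:4]:
                uv=np.array(d['xy'])*[640,400]; i,j=np.clip(uv.astype(int),0,[639,399])
                print(n,q,f,round(d['confidence'],2),uv.round(1),P[j,i])
print(o['tool_rot'],cam(c)[1])
E
```

```text
pics
0.0187
top jig boxes_of 0.71 [349.7 108.8] [ 0.7139 -0.066   0.0798]
top mouth mark_of 0.76 [337.4 165.2] [ 0.5671 -0.0346  0.0836]
top mouth boxes_of 0.74 [346.8 106.5] [ 0.7195 -0.0585  0.079 ]
top pad mark_of 0.58 [349.8 128.1] [ 0.6523 -0.064   0.1132]
top tin mark_of 0.38 [203.  225.2] [0.4222 0.3052 0.0481]
top tin mark_of 0.33 [446.1 215.4] [ 0.4436 -0.3042  0.06  ]
top tin boxes_of 0.64 [424.2 211.3] [ 0.4578 -0.2597  0.0158]
top lid mark_of 0.8 [445.3 214.6] [ 0.4461 -0.302   0.0595]
top lid mark_of 0.6 [469.2 310.3] [ 0.2091 -0.3609  0.0263]
top lid mark_of 0.6 [264.4 248.5] [0.3641 0.1556 0.0089]
top lid boxes_of 0.89 [440.7 101.6] [ 0.75   -0.31    0.0221]
top lid boxes_of 0.82 [446.3 213.6] [ 0.4473 -0.3003  0.0755]
top lid boxes_of 0.77 [470.7 309.4] [ 0.213  -0.36    0.0375]
top lid boxes_of 0.75 [266.1 245.5] [0.3715 0.147  0.0322]
top soles mark_of 0.93 [204.3 225.6] [0.4224 0.3037 0.0445]
top soles boxes_of 0.55 [200.  221.1] [0.4323 0.3126 0.0499]
top jar mark_of 0.7 [405.1 167.8] [ 0.5604 -0.2017  0.0854]
top jar boxes_of 0.61 [407.7 163.2] [ 0.5699 -0.2065  
[... 1185 characters left out ...]
7691 -0.3157  0.0241]
scene lid boxes_of 0.74 [224.4 159.3] [ 0.4683 -0.3098  0.0602]
scene soles mark_of 0.76 [448.7 241.2] [0.4616 0.3166 0.0447]
scene soles boxes_of 0.98 [452.3 239. ] [0.4527 0.324  0.0456]
scene jar mark_of 0.84 [238.5 211.6] [ 0.599  -0.1945  0.0558]
scene jar boxes_of 0.72 [236.1 203.3] [ 0.5974 -0.1962  0.0884]
scene squeegee mark_of 0.8 [404.  318.8] [0.6926 0.2799 0.0362]
scene squeegee boxes_of 0.7 [402.  313.8] [0.6729 0.2714 0.0136]
scene tape mark_of 0.94 [319.3 188.8] [ 0.4125 -0.0532 -0.0003]
scene tape boxes_of 0.84 [320.4 193.2] [ 0.4273 -0.0436  0.0003]
[[ 0.9533  0.302  -0.    ]
 [ 0.302  -0.9533  0.    ]
 [-0.     -0.     -1.    ]] [1.181  0.2942 1.152 ]
```

View pics/top0.png

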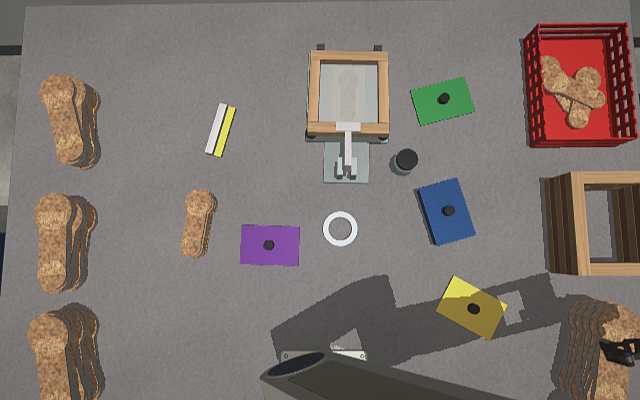

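View pics/scene0.png

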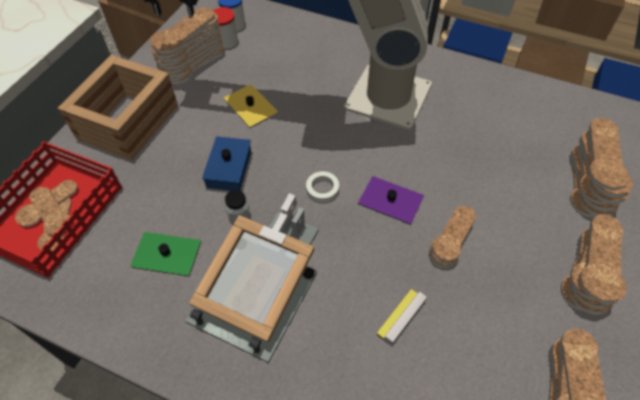

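The top picture shows the blue lid on its tin at (446,212). The jig runs from its fork at (346,170) up to the hinge at (350,47). There are four lid candidates: blue (446,212), green (443,100), purple (269,245) and yellow (473,308). The blue one fits because of its colour and because its top is about 50 mm above the bench. I'll measure it and confirm in a crop.

Run:
```python
from h import *
import pickle
np.set_printoptions(precision=4,suppress=True)
for n in ['top','scene']:
    c,o=pickle.load(open(n+'.pkl','rb')); P=cloud(c); im=c['image'].astype(int)
    hsv=cv2.cvtColor(c['image'],cv2.COLOR_RGB2HSV)
    # lid top
    m=(hsv[...,0]>100)&(hsv[...,0]<125)&(hsv[...,1]>120)&(P[...,2]>.043)&(P[...,2]<.056)&(abs(P[...,0]-.45)<.13)&(abs(P[...,1]+.3)<.13)
    v,u=np.nonzero(m); W=np.array([at_z(c,(a,b),.049)[:2] for a,b in zip(u,v)])
    r=cv2.minAreaRect((W*1000).astype(np.float32)); print(n,'lid',r,np.nanmedian(P[m][:,2]),m.sum())
    kn=(im.sum(2)<120)&(abs(P[...,0]-.45)<.05)&(abs(P[...,1]+.3)<.05)&(P[...,2]>.06)
    print(' knob',np.nanmedian(P[kn],0),kn.sum())
    # wood rails
    w=(hsv[...,0]>8)&(hsv[...,0]<22)&(hsv[...,1]>70)&(P[...,2]>.05)&(P[...,0]>.55)&(P[...,0]<.95)&(abs(P[...,1]+.06)<.13)
    X=P[w]; A=np.c_[X[:,:2],np.ones(len(X))]; k,res,_,_=np.linalg.lstsq(A,X[:,2],rcond=None); 
    for _ in range(3):
        g=abs(A@k-X[:,2])<.006; k=np.linalg.lstsq(A[g],X[g,2],rcond=None)[0]
    X=X[g]; r=cv2.minAreaRect((X[:,:2]*1000).astype(np.float32)); print(' wood',r,'plane',k,g.sum())
    f=(P[...,2]>.078)&(P[...,2]<.1)&(abs(P[...,0]-.57)<.035)&(abs(P[...,1]+.06)<.04)
    X=P[f]; print(' fork',f.sum(),np.nanmean(X,0),np.percentile(X,[2,98],axis=0).ravel())
    b=(P[...,2]>.007)&(P[...,2]<.018)&(P[...,0]>.5)&(P[...,0]<.66)&(abs(P[...,1]+.06)<.09)
    print(' base',b.sum(),cv2.minAreaRect((P[b][:,:2]*1000).astype(np.float32)))
    if n=='top': a=c['image'][160:260,390:500,::-1]; d=c['image'][30:195,290:410,::-1]
cv2.imwrite('pics/c1.png',np.hstack([cv2.resize(a,(400,364)),cv2.resize(d,(265,364))]))
```

```text
top lid ((454.93505859375, -308.6539306640625), (149.4283447265625, 101.17399597167969), 15.908530235290527) 0.048584556312578187 2285
 knob [ 0.4539 -0.2986  0.0677] 14
 wood ((756.2716674804688, -64.14152526855469), (199.1806640625, 232.2001495361328), 88.33808135986328) plane [-0.1865  0.0066  0.2352] 2675
 fork 202 [ 0.564  -0.0582  0.0869] [ 0.5436 -0.0816  0.0819  0.5863 -0.0345  0.0911]
 base 1653 ((585.3568115234375, -60.03861999511719), (177.85447692871094, 149.9375457763672), 89.2692642211914)
scene lid ((459.47113037109375, -308.390869140625), (152.70315551757812, 98.4175796508789), 16.010475158691406) 0.048366618414252605 1423
 knob [ 0.4594 -0.3076  0.0732] 70
 wood ((757.1611328125, -66.4754638671875), (201.774658203125, 232.0897216796875), 88.21939849853516) plane [-0.1881  0.0061  0.2358] 3576
 fork 120 [ 0.569  -0.0443  0.0856] [ 0.5459 -0.0844  0.0783  0.5898 -0.0356  0.0909]
 base 416 ((593.4719848632812, -55.31853485107422), (148.41021728515625, 126.47224426269531), 11.037646293640137)
```

View pics/c1.png

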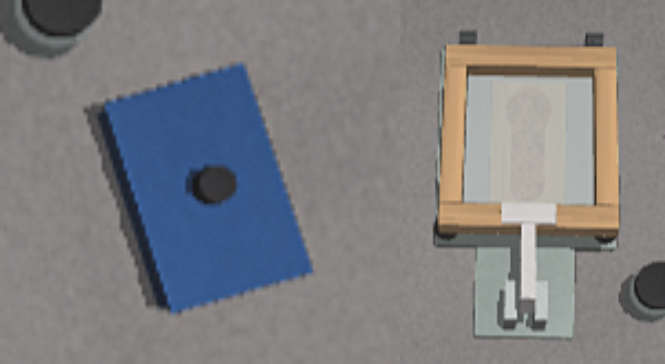

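The crop shows the blue lid sitting on the tin with its black knob at crop (215,185), so it is the one meant. The right half of the crop shows the raised screen and the fork. Moving above the knob now.

Call:
arm_command --commands '[[[6,3.4,-1.94,-0.3,0,0,0.006],[6,3.4,-1.94,-0.3,0,0,0.006],[6,3.4,-1.94,-0.3,0,0,0.006],[6,3.4,-1.94,-0.3,0,0,0.005],[6,3.4,-1.94,-0.3,0,0,0.005]]]'

```text
t: 2.52
eef_pos: [0.3241, -0.4522, 0.2466]
tool_rot: [[0.962, 0.274, 0.0], [0.274, -0.962, -0.0], [0.0, 0.0, -1.0]]
ft_force: [0.1, 0.0, 0.5]
finger_gap: 0.0599
grasp_force: 0.0
```

Call:
arm_command --commands '[[[6,3.4,-1.94,0,0,0,0],[6,3.4,-1.94,0,0,0,0],[6,3.4,-1.94,0,0,0,0],[6,3.4,-1.94,0,0,0,0],[6,3.4,-1.94,0,0,0,0]]]'

```text
t: 2.93
eef_pos: [0.4611, -0.312, 0.2466]
tool_rot: [[0.961, 0.275, 0.0], [0.275, -0.961, -0.0], [0.0, 0.0, -1.0]]
ft_force: [1.6, -1.2, -0.3]
finger_gap: 0.0596
grasp_force: 0.0
```

Call:
arm_command --commands '[[[6,0,0,0,0,0,0],[6,0,0,0,0,0,0],[6,0,0,0,0,0,0],[6,0,0,0,0,0,0],[6,0,0,0,0,0,0]]]'

```text
t: 3.35
eef_pos: [0.4591, -0.3145, 0.2463]
tool_rot: [[0.962, 0.273, -0.0], [0.273, -0.962, -0.0], [-0.0, -0.0, -1.0]]
ft_force: [-0.5, -0.4, -0.1]
finger_gap: 0.0599
grasp_force: 0.0
```

```bash
cat >> h.py <<'E'
np.set_printoptions(precision=4,suppress=True)
def look(n,f,qs):
    c,o=shot(n,f); P=cloud(c,o if n=='wrist' else None)
    for q in qs:
        for fn in ('mark_of','boxes_of'):
            for d in getattr(robot,fn)(q,c)[:2]:
                uv=np.array(d['xy'])*[640,400]; i,j=np.clip(uv.astype(int),0,[639,399])
                print(n,q,fn,round(d['confidence'],2),uv.round(1),P[j,i])
    return c,o,P
def togo(o,p,yaw=None):
    """tool-axis shift (cm) to world point p; yaw (deg) wanted of tool x"""
    R=np.array(o['tool_rot']); y=np.degrees(np.arctan2(R[1,0],R[0,0]))
    print('tcp',o['eef_pos'],'yaw',y.round(2),'shift cm',(R.T@(np.array(p)-o['eef_pos'])*100).round(2),
      'wz',None if yaw is None else round(np.radians(-((yaw-y+90)%180-90)),4), 'F',o['ft_force'],'q',o['qpos'],'t',o['t'])
E
python3 - <<'E'
from h import *
c,o,P=look('wrist','w1.png',['lid','mouth','pad'])
togo(o,[.456,-.308,.053],16)
hsv=cv2.cvtColor(c['image'],cv2.COLOR_RGB2HSV)
m=(hsv[...,0]>100)&(hsv[...,0]<125)&(hsv[...,1]>120)&(abs(P[...,2]-.049)<.006)
print(np.nanmedian(P[m],0),cv2.minAreaRect((P[m][:,:2]*1000).astype(np.float32)))
k=(P[...,2]>.068)&(P[...,2]<.08)&(abs(P[...,0]-.456)<.04)&(abs(P[...,1]+.308)<.04)
print('knob',k.sum(),cv2.minAreaRect((P[k][:,:2]*1000).astype(np.float32)),np.nanmedian(P[k],0))
E
```

```text
wrist lid mark_of 0.78 [318.3 172.6] [ 0.4633 -0.307   0.0755]
wrist lid boxes_of 0.83 [319.3 167.9] [ 0.4684 -0.3066  0.0749]
wrist lid boxes_of 0.56 [311.6 329.5] [ 0.2233 -0.3624  0.0094]
wrist mouth boxes_of 0.63 [135.5  17.5] [ 0.5572 -0.0819  0.0178]
tcp [ 0.4591 -0.3145  0.2463] yaw 15.87 shift cm [-0.12 -0.71 19.33] wz -0.0023 F [-0.4854 -0.4016 -0.0735] q [-0.6219  0.3054  1.7697 -0.0002  1.0667  0.672 ] t 3.35
[ 0.4666 -0.3082  0.049 ] ((455.9744567871094, -310.16351318359375), (150.83865356445312, 101.16715240478516), 15.899032592773438)
knob 506 ((456.20849609375, -310.0243225097656), (25.621883392333984, 24.599088668823242), 16.171762466430664) [ 0.4568 -0.31    0.0748]
```

View pics/w1.png

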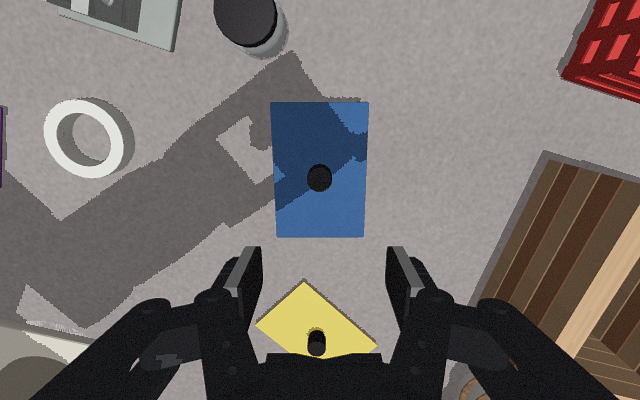

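The wrist picture shows the blue lid with its knob at (319,178), which puts it at world (0.456,-0.310). I'll descend and grip the knob.

Call:
arm_command --commands '[[[6,-0.06,-0.17,3.5,0,0,0],[6,-0.06,-0.17,3.5,0,0,0],[6,-0.06,-0.18,3.5,0,0,0],[6,0,0,3.5,0,0,0],[6,0,0,2.3,0,0,0]]]' --force 50

```text
t: 4.12
eef_pos: [0.4555, -0.3081, 0.0805]
tool_rot: [[0.961, 0.275, -0.002], [0.275, -0.961, 0.002], [-0.002, -0.002, -1.0]]
ft_force: [0.1, 0.5, -1.5]
finger_gap: 0.06
grasp_force: 0.0
```

Call:
arm_command --commands '[[[6,0,0,1.5,0,0,0],[6,0,0,1.0,0,0,0],[6,0,0,0.5,0,0,0],[2,0,0,0,0,0,0],[2,0,0,0,0,0,0]]]'

```text
t: 4.53
eef_pos: [0.4573, -0.3094, 0.054]
tool_rot: [[0.961, 0.275, 0.001], [0.275, -0.961, -0.001], [0.001, 0.001, -1.0]]
ft_force: [0.3, -0.0, -0.1]
finger_gap: 0.0365
grasp_force: 0.0
```

Call:
arm_command --commands '[[[2,0,0,0,0,0,0],[2,0,0,0,0,0,0],[2,0,0,0,0,0,0],[2,0,0,-0.5,0,0,0],[2,0,0,-1,0,0,0]]]'

```text
t: 4.95
eef_pos: [0.4561, -0.3085, 0.0682]
tool_rot: [[0.961, 0.275, -0.002], [0.275, -0.961, 0.001], [-0.001, -0.001, -1.0]]
ft_force: [0.5, 0.6, -2.1]
finger_gap: 0.0241
grasp_force: 49.3
```

Call:
arm_command --commands '[[[2,0,0,-2.5,0,0,0],[2,0,0,-3.6,0,0,0],[2,0,0,-4,0,0,0],[2,0,0,-4,0,0,0],[2,0,0,-3,0,0,0]]]'

```text
t: 5.37
eef_pos: [0.4572, -0.3093, 0.2435]
tool_rot: [[0.961, 0.275, 0.003], [0.275, -0.961, -0.002], [0.002, 0.003, -1.0]]
ft_force: [1.5, -1.0, -1.9]
finger_gap: 0.0243
grasp_force: 49.4
```

Call:
arm_command --commands '[[[2,1.5,-1.4,0,0,0,0],[2,2.7,-2.6,0,0,0,0],[2,2.7,-2.6,0,0,0,0],[2,2.7,-2.6,0,0,0,0],[2,2.7,-2.6,0,0,0,0]]]'

```text
t: 5.78
eef_pos: [0.5429, -0.1602, 0.2404]
tool_rot: [[0.962, 0.275, 0.001], [0.275, -0.962, -0.0], [0.001, 0.0, -1.0]]
ft_force: [-0.1, -0.4, -1.2]
finger_gap: 0.0241
grasp_force: 49.4
```

Call:
arm_command --commands '[[[2,2.7,-2.6,0,0,0,0],[2,2.7,-2.6,0,0,0,0],[2,2.7,-2.6,0,0,0,0],[2,2.7,-2.6,0,0,0,0],[2,2.7,-2.6,0,0,0,0]]]'

```text
t: 6.2
eef_pos: [0.6369, 0.0022, 0.2401]
tool_rot: [[0.961, 0.275, 0.0], [0.275, -0.961, -0.0], [0.0, 0.0, -1.0]]
ft_force: [1.4, -0.2, -1.6]
finger_gap: 0.0243
grasp_force: 49.4
```

Call:
arm_command --commands '[[[2,2.7,-2.6,0,0,0,0],[2,2.7,-2.6,0,0,0,0],[2,2.5,-2.4,0,0,0,0],[2,1.5,-1.4,0,0,0,0],[2,0,0,0,0,0,0]]]'

```text
t: 6.62
eef_pos: [0.7035, 0.117, 0.2398]
tool_rot: [[0.96, 0.279, 0.001], [0.279, -0.96, 0.001], [0.002, -0.001, -1.0]]
ft_force: [-1.3, -0.9, -1.9]
finger_gap: 0.0241
grasp_force: 49.4
```

Run:
```python
from h import *
togo(robot.get_obs(),[.72,.14,.016],16)
```

```text
tcp [0.7035 0.117  0.2398] yaw 16.18 shift cm [ 2.19 -1.73 22.38] wz 0.0031 F [-1.2613 -0.9339 -1.8771] q [0.1477 0.5448 1.4092 0.0012 1.1859 1.4356] t 6.6167
```

Call:
arm_command --commands '[[[2,1.1,-0.9,2,0,0,0],[2,1.1,-0.8,3.5,0,0,0],[2,0,0,4,0,0,0],[2,0,0,4,0,0,0],[2,0,0,3.5,0,0,0]]]'

```text
t: 7.03
eef_pos: [0.7175, 0.1346, 0.0676]
tool_rot: [[0.961, 0.275, -0.001], [0.275, -0.961, -0.0], [-0.001, 0.0, -1.0]]
ft_force: [0.4, 0.6, -2.3]
finger_gap: 0.024
grasp_force: 49.4
```

Call:
arm_command --commands '[[[2,0,0,2,0,0,0],[2,0,0,1.2,0,0,0],[2,0,0,0.7,0,0,0],[2,0,0,0.5,0,0,0],[2,0,0,0,0,0,0]]]'

```text
t: 7.45
eef_pos: [0.7191, 0.135, 0.026]
tool_rot: [[0.961, 0.275, 0.001], [0.275, -0.961, 0.0], [0.001, 0.0, -1.0]]
ft_force: [0.1, 0.5, -1.4]
finger_gap: 0.0241
grasp_force: 49.4
```

Run:
```python
from h import *
togo(robot.get_obs(),[.72,.14,.014],16)
```

```text
tcp [0.7191 0.135  0.026 ] yaw 15.96 shift cm [ 0.22 -0.46  1.2 ] wz -0.0006 F [ 0.1059  0.5399 -1.3587] q [ 0.1693  0.8157  1.4542 -0.0001  0.8708  1.4615] t 7.45
```

Call:
arm_command --commands '[[[2,0,0,0.4,0,0,0],[2,0,0,0.3,0,0,0],[2,0,0,0.3,0,0,0],[2,0,0,0.2,0,0,0],[2,0,0,0,0,0,0]]]'

```text
t: 7.87
eef_pos: [0.7191, 0.1353, 0.0147]
tool_rot: [[0.961, 0.275, 0.001], [0.275, -0.961, 0.0], [0.001, 0.0, -1.0]]
ft_force: [-2.3, -0.2, 5.7]
finger_gap: 0.0242
grasp_force: 50.1
```

Call:
arm_command --commands '[[[5,0,0,0,0,0,0],[5,0,0,0,0,0,0],[5,0,0,0,0,0,0],[5,0,0,-1,0,0,0],[5,0,0,-2,0,0,0]]]'

```text
t: 8.28
eef_pos: [0.7166, 0.1348, 0.0413]
tool_rot: [[0.961, 0.275, -0.005], [0.275, -0.961, -0.001], [-0.005, -0.001, -1.0]]
ft_force: [-0.8, -0.3, -0.3]
finger_gap: 0.0501
grasp_force: 0.0
```

Call:
arm_command --commands '[[[5,0,0,-3.5,0,0,0],[5,0,0,-4,0,0,0],[0,0,0,-4,0,0,0],[0,0,0,-4,0,0,0],[0,0,0,-3,0,0,0]]]'

```text
t: 8.7
eef_pos: [0.7196, 0.1354, 0.2332]
tool_rot: [[0.961, 0.275, 0.004], [0.275, -0.961, 0.001], [0.004, 0.0, -1.0]]
ft_force: [0.7, 0.4, 0.4]
finger_gap: 0.0141
grasp_force: 0.0
```

Run:
```python
from h import *
import pickle
c,o,P=look('top','top1.png',['pad','mouth','lid','pin','tin'])
pickle.dump((c,o),open('top1.pkl','wb'))
togo(o,[.647,-.062,.14],-1.7)
```

```text
top pad mark_of 0.97 [347.7 128.1] [ 0.6511 -0.059   0.1175]
top pad boxes_of 0.8 [346.9  97.3] [ 0.7452 -0.0589  0.0732]
top mouth mark_of 0.96 [336.  168.5] [ 0.5732 -0.0328  0.0127]
top mouth boxes_of 0.56 [346.9 106.3] [ 0.7195 -0.0585  0.079 ]
top mouth boxes_of 0.29 [342.3 217.5] [ 0.4442 -0.0477  0.0032]
top lid mark_of 0.91 [272.2 120.3] [0.4917 0.0403 0.7009]
top lid mark_of 0.7 [472.2 310.9] [ 0.2103 -0.3655  0.0355]
top lid boxes_of 0.85 [471.7 310.7] [ 0.2099 -0.364   0.0322]
top lid boxes_of 0.68 [439.1 101.1] [ 0.7525 -0.3091  0.0153]
top pin mark_of 0.73 [441.3 220. ] [ 0.4331 -0.2981  0.0336]
top pin boxes_of 0.64 [443. 218.] [ 0.4381 -0.3033  0.0335]
top tin mark_of 0.81 [441.9 213.5] [ 0.4509 -0.2988  0.0334]
top tin boxes_of 0.84 [444.8 209.4] [ 0.4623 -0.3102  0.0201]
top tin boxes_of 0.26 [403.9 162.8] [ 0.5727 -0.1969  0.0866]
tcp [0.7196 0.1354 0.2332] yaw 15.97 shift cm [-12.45  16.97   9.28] wz 0.3085 F [0.7224 0.4285 0.4303] q [ 0.1697  0.5786  1.3669 -0.      1.1919  1.4617] t 8.7
```

View pics/top1.png

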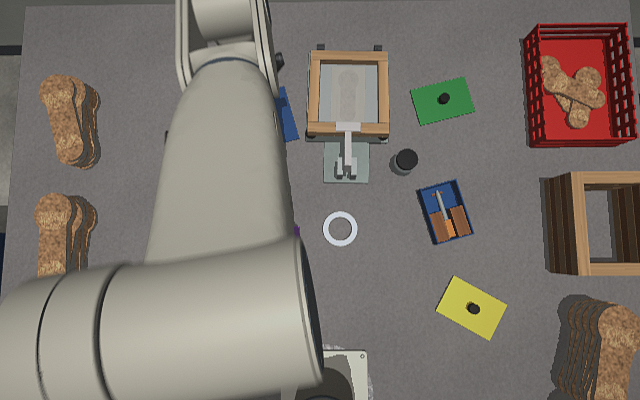

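The picture shows the lid laid down at (288,110), mostly behind the arm. In the open tin at (445,212) the blocks lie on the near side and the pin's tip points up the picture, so tin +x is yaw 16°. Next I look at the jig from above.

Call:
arm_command --commands '[[[0,-1.4,1.2,-0.7,0,0,0],[0,-2.5,2.3,-0.7,0,0,0],[0,-2.5,2.3,-0.7,0,0,0],[0,-2.5,2.3,-0.7,0,0,0],[0,-2.5,2.3,-0.7,0,0,0]]]'

```text
t: 9.67
eef_pos: [0.6366, 0.0029, 0.2629]
tool_rot: [[0.961, 0.276, -0.001], [0.276, -0.961, -0.0], [-0.001, -0.0, -1.0]]
ft_force: [-0.4, 0.4, 0.1]
finger_gap: -0.0001
grasp_force: 0.0
```

Call:
arm_command --commands '[[[0,-2.5,2.3,-0.7,0,0,0],[0,-2.5,2.3,-0.5,0,0,0],[0,-0.5,0.5,0,0,0,0.1],[0,0,0,0,0,0,0.1],[0,0,0,0,0,0,0.1]]]'

```text
t: 10.08
eef_pos: [0.5983, -0.0614, 0.2752]
tool_rot: [[1.0, -0.028, -0.0], [-0.028, -1.0, 0.0], [-0.0, -0.0, -1.0]]
ft_force: [0.8, -0.4, -0.9]
finger_gap: 0.0001
grasp_force: 0.0
```

Call:
arm_command --commands '[[[0,0,0,0,0,0,0],[0,0,0,0,0,0,0],[0,0,0,0,0,0,0],[0,0,0,0,0,0,0],[0,0,0,0,0,0,0]]]'

```text
t: 10.5
eef_pos: [0.5989, -0.0601, 0.2751]
tool_rot: [[1.0, -0.02, -0.0], [-0.02, -1.0, 0.0], [-0.0, -0.0, -1.0]]
ft_force: [0.6, 0.4, 0.2]
finger_gap: -0.0003
grasp_force: 0.0
```

Run:
```python
from h import *
import pickle
c,o,P=look('wrist','w2.png',['pad','mouth'])
pickle.dump((c,o),open('w2.pkl','wb'))
togo(o,[.647,-.062,.14],-1.7)
f=(P[...,2]>.079)&(P[...,2]<.095)&(abs(P[...,0]-.567)<.04)&(abs(P[...,1]+.06)<.04)
print('fork',f.sum(),cv2.minAreaRect((P[f][:,:2]*1000).astype(np.float32)),np.nanmedian(P[f],0))
b=(P[...,2]>.008)&(P[...,2]<.016)&(P[...,0]>.5)&(P[...,0]<.61)&(abs(P[...,1]+.06)<.09)
print('base',b.sum(),cv2.minAreaRect((P[b][:,:2]*1000).astype(np.float32)))
# base left/right edges per x slice
for x in np.arange(.545,.61,.01):
    s=P[b&(abs(P[...,0]-x)<.004)]; print(x,s[:,1].min(),s[:,1].max())
print('front',np.nanpercentile(P[b][:,0],[0,.5,2]))
```

```text
wrist pad mark_of 0.69 [325.  116.7] [ 0.6604 -0.0611  0.1177]
wrist pad boxes_of 0.81 [324.8  72.6] [ 0.7006 -0.0618  0.0836]
wrist pad boxes_of 0.66 [505.  262.5] [ 0.4507 -0.3126  0.0179]
wrist mouth mark_of 0.97 [303.7 197.2] [ 0.5739 -0.0366  0.0884]
wrist mouth mark_of 0.31 [ 69.7 273.5] [0.4498 0.2993 0.0263]
wrist mouth boxes_of 0.67 [326.   85.5] [ 0.6884 -0.0636  0.0864]
tcp [ 0.5989 -0.0601  0.2751] yaw -1.12 shift cm [ 4.82  0.1  13.51] wz 0.0102 F [0.6073 0.3574 0.2438] q [-0.1198  0.3431  1.6429 -0.      1.1558  1.4705] t 10.5
fork 1025 ((566.4141235351562, -59.058895111083984), (47.968345642089844, 44.36006164550781), 88.26126861572266) [ 0.568  -0.0691  0.0869]
base 3013 ((573.83740234375, -59.2828254699707), (120.14299011230469, 74.43328094482422), 88.16062927246094)
0.545 -0.1183375586657241 0.00046919726856125415
0.555 -0.11814321947089515 0.0015349010284536405
0.5650000000000001 -0.11784478451755512 0.0007514468835597143
0.5750000000000001 -0.1190554396623516 -6.3241515410941695e-06
0.5850000000000001 -0.11876955268921985 -0.0007485478833326176
0.5950000000000001 -0.12007697772837164 0.00017179205221786592
0.6050000000000001 -0.11949638939546313 -0.0004361660360619607
front [0.5356 0.5361 0.539 ]
```

View pics/w2.png

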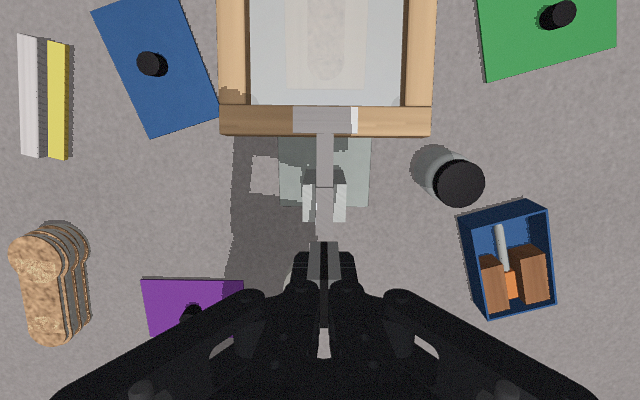

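The wrist picture shows the fork at (325,195), the pad at (325,118) and the lid flat at (155,65) with its knob up. The tin at (507,262) shows the shaft at (500,245) and the orange handle at (512,285). The fork fit gives the jig origin at (0.5664,-0.0591) and yaw -1.75°. Pressing the pad now.

Call:
arm_command --commands '[[[0,2.6,0.03,2,0,0,0.01],[0,2.7,0.03,3,0,0,0],[0,0,0,3.5,0,0,0],[0,0,0,3.5,0,0,0],[0,0,0,2.5,0,0,0]]]'

```text
t: 11.17
eef_pos: [0.6508, -0.0621, 0.1271]
tool_rot: [[1.0, -0.031, -0.003], [-0.031, -1.0, 0.0], [-0.003, -0.0, -1.0]]
ft_force: [-1.3, -0.1, -0.9]
finger_gap: -0.0002
grasp_force: 0.0
```

Call:
arm_command --commands '[[[0,0,0,1,0,0,0],[0,0,0,1,0,0,0],[0,0,0,0.5,0,0,0],[0,0,0,0.5,0,0,0],[0,0,0,0.5,0,0,0]]]'

```text
t: 11.58
eef_pos: [0.653, -0.0625, 0.0967]
tool_rot: [[1.0, -0.031, 0.003], [-0.031, -1.0, -0.0], [0.003, 0.0, -1.0]]
ft_force: [-0.7, 0.7, 2.3]
finger_gap: -0.0003
grasp_force: 1.0
```

Call:
arm_command --commands '[[[0,0,0,0.5,0,0,0],[0,0,0,0.5,0,0,0],[0,0,0,0.4,0,0,0],[0,0,0,0.3,0,0,0],[0,0,0,0.2,0,0,0]]]'

```text
t: 12.0
eef_pos: [0.6516, -0.0623, 0.0759]
tool_rot: [[1.0, -0.031, -0.0], [-0.031, -1.0, 0.0], [-0.0, 0.0, -1.0]]
ft_force: [-1.6, 0.2, 3.2]
finger_gap: 0.0002
grasp_force: 1.0
```

Call:
arm_command --commands '[[[0,0,0,0.1,0,0,0],[0,0,0,0.1,0,0,0],[0,0,0,0.1,0,0,0],[0,0,0,0.1,0,0,0],[0,0,0,0,0,0,0]]]'

```text
t: 12.42
eef_pos: [0.6519, -0.0623, 0.074]
tool_rot: [[1.0, -0.031, 0.0], [-0.031, -1.0, -0.0], [0.0, 0.0, -1.0]]
ft_force: [-6.7, 0.5, 15.5]
finger_gap: -0.0002
grasp_force: 7.3
```

Call:
arm_command --commands '[[[0,0,0,0.1,0,0,0],[0,0,0,0.1,0,0,0],[0,0,0,0,0,0,0],[0,0,0,0,0,0,0],[0,0,0,0,0,0,0]]]'

```text
t: 12.83
eef_pos: [0.6519, -0.0623, 0.0738]
tool_rot: [[1.0, -0.031, 0.0], [-0.031, -1.0, -0.0], [0.0, 0.0, -1.0]]
ft_force: [-11.5, 1.0, 28.8]
finger_gap: 0.0
grasp_force: 14.3
```

Call:
arm_command --commands '[[[0,0,0,-1.5,0,0,0],[0,0,0,-3.5,0,0,0],[0,0,0,-4,0,0,0],[0,0,0,-4,0,0,0],[0,0,0,-4,0,0,0]]]'

```text
t: 13.25
eef_pos: [0.6518, -0.0623, 0.2423]
tool_rot: [[1.0, -0.031, 0.001], [-0.031, -1.0, 0.0], [0.001, -0.0, -1.0]]
ft_force: [1.7, -0.3, -0.3]
finger_gap: 0.0002
grasp_force: 0.0
```

Call:
arm_command --commands '[[[4,-1.4,2.1,-0.5,0,0,0],[4,-2.1,3.2,0,0,0,0],[4,-2.1,3.2,0,0,0,0],[4,-2.1,3.2,0,0,0,0],[4,-2.1,3.2,0,0,0,0]]]'

```text
t: 13.67
eef_pos: [0.5485, -0.2093, 0.2459]
tool_rot: [[1.0, -0.03, 0.001], [-0.03, -1.0, -0.001], [0.002, 0.0, -1.0]]
ft_force: [1.5, 0.6, -0.0]
finger_gap: 0.04
grasp_force: 0.0
```

Call:
arm_command --commands '[[[4,-2.1,3.2,0,0,0,0],[4,-2.1,3.2,0,0,0,0],[4,-2.0,3.1,0,0,0,-0.1],[4,0,0,0,0,0,-0.1],[4,0,0,0,0,0,-0.11]]]'

```text
t: 14.08
eef_pos: [0.4832, -0.3033, 0.2457]
tool_rot: [[0.961, 0.276, 0.001], [0.276, -0.961, -0.001], [0.001, 0.001, -1.0]]
ft_force: [0.3, 0.8, -0.3]
finger_gap: 0.0399
grasp_force: 0.0
```

Call:
arm_command --commands '[[[4,0,0,0,0,0,0],[4,0,0,0,0,0,0],[4,0,0,0,0,0,0],[4,0,0,0,0,0,0],[4,0,0,0,0,0,0]]]'

```text
t: 14.5
eef_pos: [0.4846, -0.3008, 0.2453]
tool_rot: [[0.962, 0.275, 0.0], [0.275, -0.962, -0.0], [0.0, 0.0, -1.0]]
ft_force: [-0.7, -0.5, -0.1]
finger_gap: 0.0399
grasp_force: 0.0
```

Run:
```python
from h import *
import pickle
c,o,P=look('wrist','w3.png',['pin','pin_tip','tin'])
pickle.dump((c,o),open('w3.pkl','wb'))
togo(o,[.483,-.3023,.007],16)
hsv=cv2.cvtColor(c['image'],cv2.COLOR_RGB2HSV)
near=(np.hypot(P[...,0]-.456,P[...,1]+.31)<.1)
# shaft: tin frame local coords
a=np.radians(16); R=np.array([[np.cos(a),np.sin(a)],[-np.sin(a),np.cos(a)]])
L=(P[...,:2]-[.456,-.310])@R.T
w=near&(P[...,2]>.040)&(P[...,2]<.05); print('walls',cv2.minAreaRect((P[w][:,:2]*1000).astype(np.float32)))
s=near&(P[...,2]>.0145)&(P[...,2]<.024)&(L[...,0]>8)
s=near&(P[...,2]>.0145)&(P[...,2]<.024)&(L[...,0]>.008)&(L[...,0]<.065)&(abs(L[...,1])<.03)
print('shaft',s.sum(),L[s].mean(0),cv2.minAreaRect((P[s][:,:2]*1000).astype(np.float32)),np.percentile(P[s][:,2],[50,95]),L[s].min(0),L[s].max(0))
print(np.polyfit(L[s][:,0],L[s][:,1],1))
c2,o2,P2=look('top','top2.png',['pad'])
q=(abs(P2[...,0]-.650)<.008)&(abs(P2[...,1]+.062)<.02);print('pad z',np.nanmedian(P2[q],0))
```

```text
wrist pin mark_of 0.9 [324.1 208.1] [ 0.4355 -0.315   0.0206]
wrist pin boxes_of 0.94 [326.4 203.5] [ 0.4418 -0.3158  0.0187]
wrist pin_tip mark_of 0.62 [326.6 139.7] [ 0.5149 -0.2947  0.0052]
wrist pin_tip boxes_of 0.64 [326.5 198.8] [ 0.448  -0.314   0.0188]
wrist tin mark_of 0.79 [324.8 186.1] [ 0.4616 -0.3075  0.0176]
wrist tin boxes_of 0.75 [330.5 187.8] [ 0.462  -0.315   0.0164]
tcp [ 0.4846 -0.3008  0.2453] yaw 15.94 shift cm [-0.19  0.1  23.83] wz -0.001 F [-0.7097 -0.5016 -0.1108] q [-0.5764  0.3271  1.7407 -0.      1.0737  0.7161] t 14.5
walls ((456.2516784667969, -310.8951721191406), (146.5944061279297, 96.19650268554688), 16.0043888092041)
shaft 363 [ 0.0327 -0.0013] ((488.439453125, -301.6274108886719), (50.57783508300781, 10.880377769470215), 16.30654525756836) [0.0173 0.0191] [ 0.0082 -0.0064] [0.0588 0.0045]
[ 0.0102 -0.0017]
top pad mark_of 0.6 [347.3 134.8] [ 0.6489 -0.0606  0.0716]
top pad mark_of 0.18 [341.3 229.5] [ 0.4131 -0.045  -0.0027]
top pad boxes_of 0.73 [346.3 100.1] [ 0.7467 -0.0598  0.0468]
pad z [ 0.6487 -0.0606  0.0735]
```

View pics/w3.png

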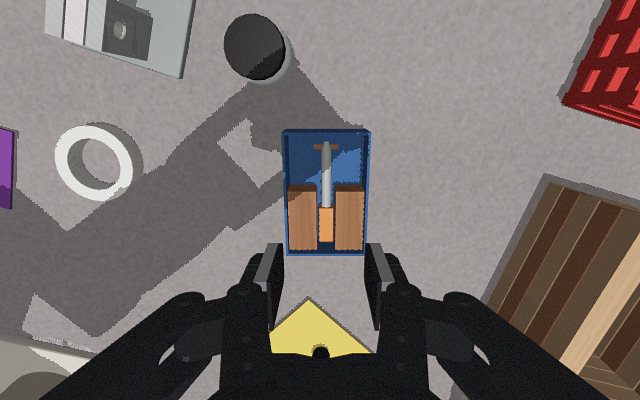

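The picture shows the open tin at (327,192), with the shaft running from (326,145) to (326,205) and the orange handle at (327,225). The pad now reads 73.5 mm, so the screen is fully down. I'll grip the shaft.

Call:
arm_command --commands '[[[3,-0.35,0.15,3,0,0,-0.005],[3,-0.3,0.1,4,0,0,0],[3,0,0,4,0,0,0],[3,0,0,4,0,0,0],[3,0,0,3,0,0,0]]]' --force 60

```text
t: 15.42
eef_pos: [0.4776, -0.3048, 0.0626]
tool_rot: [[0.96, 0.28, -0.002], [0.28, -0.96, 0.001], [-0.001, -0.001, -1.0]]
ft_force: [0.1, 0.3, 0.5]
finger_gap: 0.0296
grasp_force: 0.0
```

Call:
arm_command --commands '[[[3,0,0,2,0,0,0],[3,0,0,1,0,0,0],[3,0,0,0.5,0,0,0],[3,0,0,0,0,0,0],[3,0,0,0,0,0,0]]]'

```text
t: 15.83
eef_pos: [0.4795, -0.3059, 0.0313]
tool_rot: [[0.96, 0.28, 0.001], [0.28, -0.96, -0.001], [0.001, 0.001, -1.0]]
ft_force: [0.7, -0.4, 0.1]
finger_gap: 0.0301
grasp_force: 0.0
```

Run:
```python
from h import *
togo(robot.get_obs(),[.479,-.305,.0075],16.2)
```

```text
tcp [ 0.4795 -0.3059  0.0313] yaw 16.26 shift cm [-0.03 -0.11  2.38] wz 0.0011 F [ 0.6785 -0.3856  0.0583] q [-0.5888  0.6381  1.8512  0.      0.6507  0.6982] t 15.8333
```

Call:
arm_command --commands '[[[3,0,-0.1,1,0,0,0],[3,0,0,0.8,0,0,0],[3,0,0,0.4,0,0,0],[3,0,0,0.15,0,0,0],[3,0,0,0,0,0,0]]]'

```text
t: 16.25
eef_pos: [0.4782, -0.3043, 0.0064]
tool_rot: [[0.96, 0.28, -0.001], [0.28, -0.96, 0.0], [-0.0, -0.001, -1.0]]
ft_force: [-1.4, 1.1, -0.1]
finger_gap: 0.0301
grasp_force: 0.0
```

Call:
arm_command --commands '[[[0.5,0,0,0,0,0,0],[0.5,0,0,0,0,0,0],[0.5,0,0,0,0,0,0],[0.5,0,0,0,0,0,0],[0.5,0,0,0,0,0,0]]]'

```text
t: 16.67
eef_pos: [0.4786, -0.3046, 0.0071]
tool_rot: [[0.96, 0.28, 0.0], [0.28, -0.96, -0.0], [0.0, 0.0, -1.0]]
ft_force: [0.3, -0.1, 1.3]
finger_gap: 0.0097
grasp_force: 59.2
```

Call:
arm_command --commands '[[[0.5,0,0,-1,0,0,0],[0.5,0,0,-2.5,0,0,0],[0.5,0,0,-4,0,0,0],[0.5,0,0,-4,0,0,0],[0.5,0,0,-4,0,0,0]]]'

```text
t: 17.08
eef_pos: [0.4779, -0.3041, 0.1638]
tool_rot: [[0.96, 0.28, -0.001], [0.28, -0.96, 0.001], [-0.001, -0.001, -1.0]]
ft_force: [0.6, -1.8, -1.1]
finger_gap: 0.0093
grasp_force: 59.0
```

Call:
arm_command --commands '[[[0.5,0,0,-3,0,0,0],[0.5,1,-1.9,0,0,0,0],[0.5,1.6,-3,0,0,0,0],[0.5,1.6,-3,0,0,0,0],[0.5,1.6,-3,0,0,0,0]]]'

```text
t: 17.5
eef_pos: [0.5035, -0.1825, 0.1929]
tool_rot: [[0.96, 0.279, 0.001], [0.279, -0.96, -0.0], [0.001, 0.001, -1.0]]
ft_force: [1.2, -0.2, -1.4]
finger_gap: 0.0095
grasp_force: 59.0
```

Call:
arm_command --commands '[[[0.5,1.6,-3,0,0,0,0],[0.5,1.6,-3,0,0,0,0],[0.5,1.6,-3,0,0,0,0],[0.5,1.6,-3,0,0,0,0],[0.5,1.6,-3,0,0,0,0]]]'

```text
t: 17.92
eef_pos: [0.5383, -0.0155, 0.1925]
tool_rot: [[0.96, 0.28, 0.0], [0.28, -0.96, 0.0], [0.0, 0.0, -1.0]]
ft_force: [0.6, 0.3, -0.5]
finger_gap: 0.0092
grasp_force: 59.0
```

Call:
arm_command --commands '[[[0.5,1.6,-3,0,0,0,0],[0.5,1.6,-3,0,0,0,0],[0.5,1.6,-3,0,0,0,0],[0.5,0.9,-1.7,0,0,0,0.1],[0.5,0,0,0,0,0,0.115]]]'

```text
t: 18.33
eef_pos: [0.5638, 0.1053, 0.1926]
tool_rot: [[0.998, 0.068, 0.001], [0.068, -0.998, 0.001], [0.002, -0.001, -1.0]]
ft_force: [0.3, 0.2, -0.1]
finger_gap: 0.0094
grasp_force: 59.0
```

Call:
arm_command --commands '[[[0.5,0,0,0,0,0,0.12],[0.5,0,0,0,0,0,0.12],[0.5,0,0,0,0,0,0.12],[0.5,0,0,0,0,0,0.12],[0.5,0,0,0,0,0,0.11]]]'

```text
t: 18.75
eef_pos: [0.5628, 0.1016, 0.1924]
tool_rot: [[0.864, -0.503, -0.0], [-0.503, -0.864, 0.0], [-0.0, 0.0, -1.0]]
ft_force: [0.2, 0.6, -1.3]
finger_gap: 0.0095
grasp_force: 59.0
```

Run:
```python
from h import *
c,o,P=look('wrist','w4.png',['pin','pin_tip'])
togo(o,[.56,.09,.003],-30)
```

```text
wrist pin mark_of 0.56 [325.8 340.6] [0.5285 0.1216 0.2039]
wrist pin boxes_of 0.6 [323.4 283.2] [0.5574 0.1059 0.204 ]
wrist pin_tip mark_of 0.82 [326.5 192.2] [0.5934 0.0834 0.1957]
wrist pin_tip boxes_of 0.72 [322.6 282.3] [0.5583 0.1059 0.2044]
tcp [0.5628 0.1016 0.1924] yaw -30.19 shift cm [ 0.34  1.14 18.94] wz -0.0034 F [ 0.1963  0.6351 -1.3341] q [0.1577 0.3945 1.7794 0.     0.9677 2.2555] t 18.75
```

View pics/w4.png

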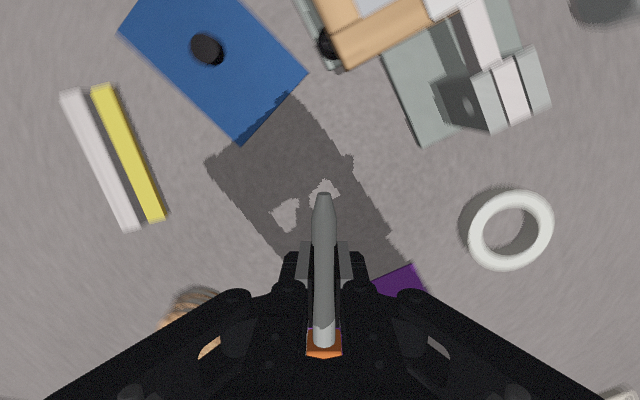

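The pin is held level, with its tip at (325,193) and the orange handle at (325,345). Laying it down on the bench.

Call:
arm_command --commands '[[[0.5,0.1,0.5,2.5,0,0,0],[0.5,0,0,4,0,0,0],[0.5,0,0,4,0,0,0],[0.5,0,0,4,0,0,0],[0.5,0,0,2,0,0,0]]]'

```text
t: 19.42
eef_pos: [0.5591, 0.0962, 0.023]
tool_rot: [[0.868, -0.496, -0.005], [-0.496, -0.868, -0.001], [-0.004, 0.003, -1.0]]
ft_force: [-1.0, 0.8, -0.7]
finger_gap: 0.0094
grasp_force: 59.0
```

Call:
arm_command --commands '[[[0.5,0,0,1,0,0,0],[0.5,0,0,0.5,0,0,0],[0.5,0,0,0.3,0,0,0],[0.5,0,0,0,0,0,0],[0.5,0,0,0,0,0,0]]]'

```text
t: 19.83
eef_pos: [0.5627, 0.0969, 0.0103]
tool_rot: [[0.867, -0.498, 0.002], [-0.498, -0.867, 0.0], [0.002, -0.002, -1.0]]
ft_force: [-0.1, -0.7, -0.2]
finger_gap: 0.0092
grasp_force: 59.0
```

Call:
arm_command --commands '[[[0.5,0,0,0.2,0,0,0],[0.5,0,0,0.2,0,0,0],[0.5,0,0,0.15,0,0,0],[0.5,0,0,0,0,0,0],[0.5,0,0,0,0,0,0]]]'

```text
t: 20.25
eef_pos: [0.5615, 0.0967, 0.0034]
tool_rot: [[0.867, -0.498, -0.0], [-0.498, -0.867, 0.0], [-0.0, 0.0, -1.0]]
ft_force: [0.0, -1.3, -1.1]
finger_gap: 0.0093
grasp_force: 59.0
```

Call:
arm_command --commands '[[[1.6,0,0,0,0,0,0],[2.5,0,0,0,0,0,0],[2.5,0,0,-0.5,0,0,0],[2.5,0,0,-2.5,0,0,0],[2.5,0,0,-4,0,0,0]]]'

```text
t: 20.67
eef_pos: [0.5588, 0.0962, 0.0712]
tool_rot: [[0.867, -0.498, -0.007], [-0.498, -0.867, -0.001], [-0.006, 0.004, -1.0]]
ft_force: [0.2, -0.1, 0.2]
finger_gap: 0.0247
grasp_force: 0.0
```

Call:
arm_command --commands '[[[4,-2,0,-3,0,0,0],[4,-2,0,-3,0,0,0],[4,-2.6,0,-3,0,0,0],[4,0,0,0,0,0,-0.1],[4,0,0,0,0,0,-0.12]]]'

```text
t: 21.08
eef_pos: [0.5045, 0.1304, 0.1661]
tool_rot: [[0.957, -0.291, 0.004], [-0.291, -0.957, 0.001], [0.004, -0.002, -1.0]]
ft_force: [0.4, 0.9, 0.2]
finger_gap: 0.0399
grasp_force: 0.0
```

Call:
arm_command --commands '[[[4,0,0,0,0,0,-0.12],[4,0,0,0,0,0,-0.12],[4,0,0,0,0,0,-0.12],[4,0,0,0,0,0,-0.12],[4,0,0,0,0,0,-0.12]]]'

```text
t: 21.5
eef_pos: [0.5042, 0.1295, 0.1638]
tool_rot: [[0.954, 0.3, 0.0], [0.3, -0.954, 0.0], [0.0, -0.0, -1.0]]
ft_force: [0.3, -0.5, 0.5]
finger_gap: 0.0403
grasp_force: 0.0
```

Call:
arm_command --commands '[[[4,0,0,0,0,0,-0.12],[4,0,0,0,0,0,-0.12],[4,0,0,0,0,0,-0.12],[4,0,0,0,0,0,-0.12],[4,0,0,0,0,0,-0.12]]]'

```text
t: 21.92
eef_pos: [0.5042, 0.1295, 0.1637]
tool_rot: [[0.618, 0.786, 0.0], [0.786, -0.618, 0.0], [0.0, 0.0, -1.0]]
ft_force: [-0.1, 0.3, 0.3]
finger_gap: 0.0401
grasp_force: 0.0
```

Call:
arm_command --commands '[[[4,0,0,0,0,0,-0.12],[4,0,0,0,0,0,-0.12],[4,0,0,0,0,0,-0.12],[4,0,0,0,0,0,-0.12],[4,0,0,0,0,0,-0.12]]]'

```text
t: 22.33
eef_pos: [0.5043, 0.1295, 0.1637]
tool_rot: [[0.066, 0.998, 0.0], [0.998, -0.066, 0.0], [0.0, 0.0, -1.0]]
ft_force: [0.1, 0.0, -0.6]
finger_gap: 0.0404
grasp_force: 0.0
```

Call:
arm_command --commands '[[[4,0,0,0,0,0,-0.12],[4,0,0,0,0,0,-0.12],[4,0,0,0,0,0,-0.12],[4,0,0,0,0,0,-0.12],[4,0,0,0,0,0,-0.12]]]'

```text
t: 22.75
eef_pos: [0.5043, 0.1295, 0.1637]
tool_rot: [[-0.509, 0.861, 0.0], [0.861, 0.509, 0.0], [-0.0, 0.0, -1.0]]
ft_force: [0.1, -0.3, -0.3]
finger_gap: 0.0405
grasp_force: 0.0
```

Call:
arm_command --commands '[[[4,0,0,0,0,0,-0.12],[4,0,0,0,0,0,-0.12],[4,0,0,0,0,0,-0.12],[4,0,0,0,0,0,-0.12],[4,0,0,0,0,0,-0.04]]]'

```text
t: 23.17
eef_pos: [0.5043, 0.1295, 0.1637]
tool_rot: [[-0.87, 0.494, 0.0], [0.494, 0.87, 0.0], [-0.0, 0.0, -1.0]]
ft_force: [-0.1, 0.3, -0.2]
finger_gap: 0.0397
grasp_force: 0.0
```

Call:
arm_command --commands '[[[4,0,0,0,0,0,0],[4,0,0,0,0,0,0],[4,0,0,0,0,0,0],[4,0,0,0,0,0,0],[4,0,0,0,0,0,0]]]'

```text
t: 23.58
eef_pos: [0.5043, 0.1295, 0.1634]
tool_rot: [[-0.866, 0.5, 0.0], [0.5, 0.866, 0.0], [-0.0, 0.0, -1.0]]
ft_force: [0.3, 1.3, -0.9]
finger_gap: 0.0395
grasp_force: 0.0
```

Run:
```python
from h import *
import pickle
c,o,P=look('wrist','w5.png',['pin','pin_tip'])
pickle.dump((c,o),open('w5.pkl','wb'))
togo(o,[.504,.130,.002],150)
hsv=cv2.cvtColor(c['image'],cv2.COLOR_RGB2HSV)
m=(hsv[...,0]>3)&(hsv[...,0]<18)&(hsv[...,1]>150)&(P[...,2]<.03)&(P[...,2]>.012)&(np.hypot(P[...,0]-.504,P[...,1]-.13)<.06)
print('handle',m.sum(),cv2.minAreaRect((P[m][:,:2]*1000).astype(np.float32)),np.nanmedian(P[m],0))
s=(P[...,2]<.03)&(P[...,2]>.007)&(np.hypot(P[...,0]-.53,P[...,1]-.115)<.085)
print('all',s.sum(),cv2.minAreaRect((P[s][:,:2]*1000).astype(np.float32)))
```

```text
wrist pin boxes_of 0.92 [323.3 201.7] [0.5198 0.121  0.0175]
wrist pin_tip mark_of 0.94 [325.9 271.2] [0.5907 0.0825 0.0089]
wrist pin_tip boxes_of 0.94 [322.9 201.8] [0.5187 0.1205 0.0195]
wrist pin_tip boxes_of 0.61 [512.3  44.2] [0.4752 0.3083 0.0483]
tcp [0.5043 0.1295 0.1634] yaw 150.01 shift cm [ 0.05  0.03 16.14] wz 0.0001 F [ 0.2518  1.3281 -0.8835] q [ 0.2286  0.3668  1.9104  0.      0.8645 -0.8188] t 23.5833
handle 772 ((503.99481201171875, 130.07684326171875), (17.131805419921875, 45.286399841308594), 60.363826751708984) [0.505  0.1298 0.0188]
all 1673 ((538.4397583007812, 110.23320770263672), (17.3456974029541, 124.84402465820312), 60.06178283691406)
```

View pics/w5.png

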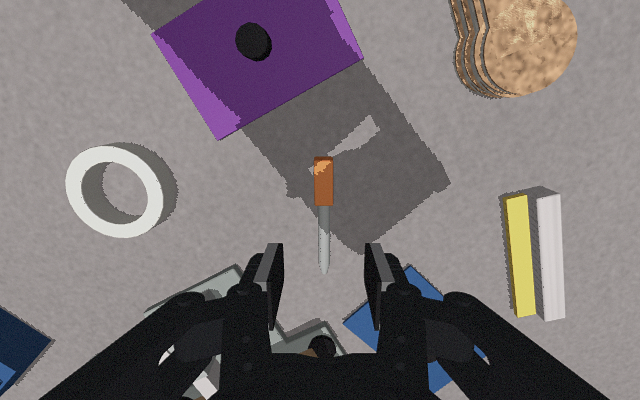

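The picture shows the pin lying at (323,205), with its handle at (323,182) and tip at (325,271). The handle's centre is at (0.504,0.130). I'll take it by the handle.

Call:
arm_command --commands '[[[4,0,0,2.5,0,0,0],[4,0,0,4,0,0,0],[4,0,0,4,0,0,0],[4,0,0,3,0,0,0],[4,0,0,1.3,0,0,0]]]' --force 80

```text
t: 24.25
eef_pos: [0.5019, 0.129, 0.0116]
tool_rot: [[-0.866, 0.499, -0.005], [0.499, 0.866, -0.001], [0.004, -0.004, -1.0]]
ft_force: [-1.5, -0.7, 0.6]
finger_gap: 0.0398
grasp_force: 0.0
```

Call:
arm_command --commands '[[[4,0,0,0.6,0,0,0],[4,0,0,0.4,0,0,0],[4,0,0,0.2,0,0,0],[4,0,0,0,0,0,0],[4,0,0,0,0,0,0]]]'

```text
t: 24.67
eef_pos: [0.5052, 0.1297, 0.0044]
tool_rot: [[-0.866, 0.499, 0.002], [0.499, 0.866, 0.0], [-0.001, 0.001, -1.0]]
ft_force: [0.2, -1.1, -0.3]
finger_gap: 0.0401
grasp_force: 0.0
```

Call:
arm_command --commands '[[[1,0,0,0,0,0,0],[1,0,0,0,0,0,0],[1,0,0,0,0,0,0],[1,0,0,0,0,0,0],[1,0,0,0,0,0,0]]]'

```text
t: 25.08
eef_pos: [0.505, 0.1297, 0.0044]
tool_rot: [[-0.866, 0.499, 0.002], [0.499, 0.866, 0.0], [-0.001, 0.001, -1.0]]
ft_force: [-1.9, 0.1, 7.5]
finger_gap: 0.0162
grasp_force: 79.8
```

Call:
arm_command --commands '[[[1,0,0,-1,0,0,0],[1,0,0,-2.5,0,0,0],[1,0,0,-4,0,0,0],[1,0,0,-4,0,0,0],[1,0,0,-3,0,0,0]]]'

```text
t: 25.5
eef_pos: [0.5047, 0.1296, 0.1517]
tool_rot: [[-0.866, 0.499, 0.002], [0.499, 0.866, 0.0], [-0.002, 0.001, -1.0]]
ft_force: [0.9, 0.5, -0.5]
finger_gap: 0.0157
grasp_force: 79.0
```

Call:
arm_command --commands '[[[1,-1.6,0,0,0,0,0],[1,-2.5,-0.1,0,0,0,0],[1,-2.2,0,0,0,0,0],[1,-1.3,0,0,0,0,0.08],[1,0,0,0,0,0,0.12]]]'

```text
t: 25.92
eef_pos: [0.5723, 0.0892, 0.1488]
tool_rot: [[-0.747, 0.665, 0.003], [0.665, 0.747, -0.0], [-0.002, 0.002, -1.0]]
ft_force: [0.1, -0.4, -1.1]
finger_gap: 0.0157
grasp_force: 78.9
```

Call:
arm_command --commands '[[[1,0,0,0,0,0,0.12],[1,0,0,0,0,0,0.12],[1,0,0,0,0,0,0.12],[1,0,0,0,0,0,0.12],[1,0,0,0,0,0,0.12]]]'

```text
t: 26.33
eef_pos: [0.5695, 0.0904, 0.1482]
tool_rot: [[-0.24, 0.971, -0.0], [0.971, 0.24, -0.0], [0.0, -0.0, -1.0]]
ft_force: [0.6, 0.1, -1.0]
finger_gap: 0.0159
grasp_force: 78.9
```

Call:
arm_command --commands '[[[1,0,0,0,0,0,0.12],[1,0,0,0,0,0,0.12],[1,0,0,0,0,0,0.038],[1,0,0,0,0,0,0],[1,0,0,0,0,0,0]]]'

```text
t: 26.75
eef_pos: [0.5696, 0.0905, 0.1483]
tool_rot: [[0.028, 1.0, -0.0], [1.0, -0.028, -0.0], [-0.0, -0.0, -1.0]]
ft_force: [-0.3, -0.2, -1.0]
finger_gap: 0.0157
grasp_force: 78.9
```

Run:
```python
from h import *
import pickle
o=robot.get_obs(); togo(o,[.571,.0908,.0597],88.25)
for n in ['scene','top','wrist']:
    c,o,P=look(n,n+'6.png',['pin','pin_tip','mouth'])
    pickle.dump((c,o),open(n+'6.pkl','wb'))
    e=np.array(o['eef_pos'])
    s=(abs(P[...,2]-e[2])<.03)&(abs(P[...,0]-e[0])<.02)&(P[...,1]<e[1]-.03)&(P[...,1]>e[1]-.11)
    X=P[s]; print(n,s.sum())
    if s.sum()>20:
        for y in np.arange(-.03,-.11,-.01):
            q=X[abs(X[:,1]-e[1]-y)<.005]
            if len(q)>3: print('  dy',y.round(3),'n',len(q),'x',np.median(q[:,0]),q[:,0].min(),q[:,0].max(),'z',np.median(q[:,2]),np.percentile(q[:,2],90))
a=cv2.imread('pics/scene6.png')[120:290,220:400]; b=cv2.imread('pics/top6.png')[80:250,270:450]
cv2.imwrite('pics/c6.png',cv2.resize(np.hstack([a,b]),(800,378)))
```

```text
tcp [0.5696 0.0905 0.1483] yaw 88.37 shift cm [0.04 0.15 8.86] wz 0.0021 F [-0.3012 -0.2495 -1.0082] q [ 0.1369  0.4615  1.7958 -0.      0.8845  0.1654] t 26.75
scene pin mark_of 0.45 [339.6 217. ] [0.6291 0.0898 0.2476]
scene pin mark_of 0.43 [339.8 310.5] [0.7284 0.1383 0.0235]
scene pin boxes_of 0.58 [326.  211.8] [0.5677 0.0344 0.152 ]
scene pin boxes_of 0.57 [256.8 284.9] [ 0.757  -0.0601  0.0476]
scene pin_tip mark_of 0.49 [305.4 202.5] [ 0.4709 -0.0684  0.0003]
scene pin_tip boxes_of 0.57 [328.5 212.7] [0.5707 0.0406 0.1557]
scene mouth mark_of 0.85 [298.  216.9] [ 0.5682 -0.0425  0.0838]
scene mouth boxes_of 0.57 [258.1 286. ] [ 0.76   -0.0531  0.0487]
scene 136
  dy -0.04 n 17 x 0.5715946300486808 0.5652396960321358 0.5751680109707827 z 0.15594246488830332 0.15853243319005325
  dy -0.05 n 23 x 0.571940055270003 0.5643802875301728 0.5747287828805522 z 0.15518853192780524 0.15730961028317894
  dy -0.06 n 21 x 0.5710933207151577 0.5641808590611703 0.5752693896049504 z 0.15482871500705786 0.15737282826499066
  dy -0.07 n 23 x 0.5706418101277415 0.5609832493667067 0.5746191857282
[... 1803 characters left out ...]
7 [323.4 271.3] [0.57   0.0924 0.1628]
wrist mouth mark_of 0.81 [325.6 342.3] [0.5697 0.0477 0.1571]
wrist mouth boxes_of 0.83 [545.6 286.9] [0.7447 0.0198 0.071 ]
wrist mouth boxes_of 0.52 [324.  273.8] [0.57   0.091  0.1621]
wrist 831
  dy -0.03 n 173 x 0.5689608691163832 0.5631437976737462 0.574671199598 z 0.15717262978029614 0.1581908948986748
  dy -0.04 n 349 x 0.5687499734933444 0.5627419295913033 0.5746195729530759 z 0.15668637213118844 0.15775253655025653
  dy -0.05 n 305 x 0.5685260957785906 0.5623898075613016 0.5744573324043944 z 0.15607568604785374 0.15725100925811314
  dy -0.06 n 4 x 0.5736704109475599 0.5628761894714798 0.5742625870295456 z 0.15305463866550195 0.1533287439667043
```

View pics/c6.png

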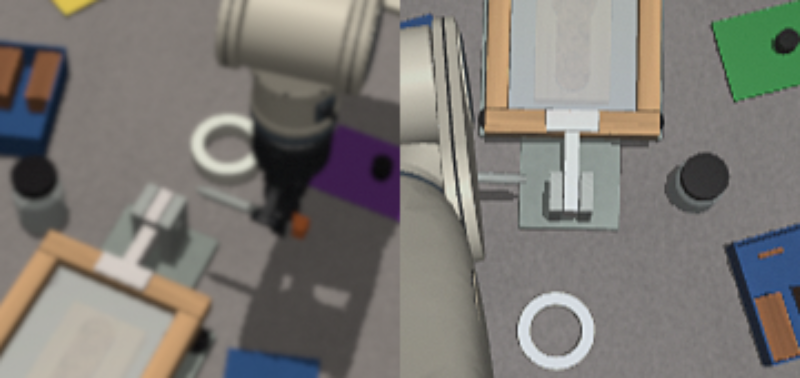

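The crop shows the pin held by its handle with the tip facing the fork from the left. In the scene half the tip is at (200,190) and the fork at (155,205). The shaft axis sits about 5 mm above the TCP and sags 2°. I'll lower it, level it and line it up.

Call:
arm_command --commands '[[[1,0,0.1,2,0,0,0],[1,0,0,3,0,0,0],[1,0,0,2.3,0,0,0],[1,0,0,1,0,0,0],[1,0,0,0.5,0,0,0]]]'

```text
t: 28.22
eef_pos: [0.5695, 0.0905, 0.0586]
tool_rot: [[0.03, 1.0, -0.003], [1.0, -0.03, -0.0], [-0.001, -0.003, -1.0]]
ft_force: [0.5, 0.9, -0.6]
finger_gap: 0.0158
grasp_force: 78.9
```

Call:
arm_command --commands '[[[1,0,0,0,0,-0.035,0.002],[1,0,0,0,0,0,0],[1,0,0,0,0,0,0],[1,0,0,0,0,0,0],[1,0,0,0,0,0,0]]]'

```text
t: 28.63
eef_pos: [0.5712, 0.0907, 0.0611]
tool_rot: [[0.032, 0.999, 0.0], [0.999, -0.032, -0.034], [-0.034, 0.001, -0.999]]
ft_force: [-0.3, 0.1, -0.9]
finger_gap: 0.0154
grasp_force: 78.9
```

Run:
```python
from h import *
o=robot.get_obs(); e=np.array(o['eef_pos']); jo=np.array([.5664,-.0591]); ey=np.array([.0305,.9995]); ex=np.array([.9995,-.0305])
print('jig xy of TCP',(e[:2]-jo)@ex,(e[:2]-jo)@ey); togo(o,np.r_[jo+ey*.150-ex*.0003,.06],88.25)
print(np.array(o['tool_rot']))
for n in ['wrist','scene']:
    c,o=shot(n,n+'7.png'); P=cloud(c,o)
    s=(abs(P[...,2]-e[2])<.016)&(abs(P[...,0]-e[0])<.02)&(P[...,1]<e[1]-.02)&(P[...,1]>e[1]-.115)
    X=P[s]
    for y in np.arange(-.025,-.115,-.01):
        q=X[abs(X[:,1]-e[1]-y)<.005]
        if len(q)>6: print(n,'  dy',y.round(3),'n',len(q),'x',q[:,0].min(),q[:,0].max(),'z',np.percentile(q[:,2],[50,90,97]))
```

```text
jig xy of TCP 0.00018610989263413518 0.14990524607153774
tcp [0.5712 0.0907 0.0611] yaw 88.16 shift cm [ 0.01 -0.05  0.11] wz -0.0015 F [-0.2663  0.0709 -0.8906] q [ 0.1546  0.5997  1.8205 -0.0509  0.727   0.2248] t 28.6333
[[ 0.0321  0.9995  0.0002]
 [ 0.9989 -0.032  -0.0342]
 [-0.0342  0.0013 -0.9994]]
wrist   dy -0.025 n 252 x 0.5630222181638131 0.5795048672541236 z [0.0714 0.0725 0.0744]
wrist   dy -0.035 n 350 x 0.564342165905326 0.5761208950430284 z [0.071  0.072  0.0725]
wrist   dy -0.045 n 346 x 0.5639044557680555 0.5759360160709232 z [0.0707 0.0719 0.0722]
wrist   dy -0.055 n 127 x 0.5638210170432416 0.5757582853738573 z [0.0703 0.0717 0.072 ]
scene   dy -0.035 n 20 x 0.5644866691489533 0.5768548697450325 z [0.0698 0.0723 0.0734]
scene   dy -0.045 n 18 x 0.5650588574043843 0.5761047847968693 z [0.0684 0.0736 0.0743]
scene   dy -0.055 n 20 x 0.5641911382548516 0.5766243587858811 z [0.068  0.0714 0.0724]
scene   dy -0.065 n 20 x 0.5657352653878673 0.5757876575203652 z [0.0693 0.0716 0.0722]
scene   dy -0.075 n 18 x 0.5652082988210221 0.5754499519936792 z [0.0689 0.0725 0.0737]
scene   dy -0.085 n 20 x 0.5642984362939185 0.576151565574145 z [0.0682 0.0718 0.0729]
scene   dy -0.095 n 16 x 0.5623714876983306 0.5736608869144025 z [0.0681 0.0707 0.0714]
```

Aligned to within half a millimetre. Inserting now, with the force checked between steps.

Call:
arm_command --commands '[[[1,0,-0.04,0.08,0,0,0],[1,-1,0,0.034,0,0,0],[1,-1,0,0.034,0,0,0],[1,-0.6,0,0.02,0,0,0],[1,-0.4,0,0.014,0,0,0]]]'

```text
t: 29.15
eef_pos: [0.5691, 0.0593, 0.0595]
tool_rot: [[0.033, 0.999, -0.001], [0.999, -0.033, -0.035], [-0.035, -0.0, -0.999]]
ft_force: [-0.2, 0.8, 0.3]
finger_gap: 0.0156
grasp_force: 78.9
```

Call:
arm_command --commands '[[[1,-0.4,0,0.014,0,0,0],[1,-0.4,0,0.014,0,0,0],[1,-0.4,0,0.014,0,0,0],[1,0,0,0,0,0,0],[1,0,0,0,0,0,0]]]'

```text
t: 29.57
eef_pos: [0.5689, 0.0485, 0.0595]
tool_rot: [[0.032, 0.999, -0.001], [0.999, -0.032, -0.035], [-0.035, 0.0, -0.999]]
ft_force: [0.2, -0.4, -1.3]
finger_gap: 0.0163
grasp_force: 78.9
```

```bash
cat > st.py <<'E'
from h import *
o=robot.get_obs(); e=np.array(o['eef_pos']); jo=np.array([.5664,-.0591]); ey=np.array([.0305,.9995]); ex=np.array([.9995,-.0305])
j=(e[:2]-jo)@ey; print('jig x',(e[:2]-jo)@ex,'y',j,'z',e[2],'shoulder gap mm',(j-.0215-.024)*1000,o['ft_force'],o['wrist_torque'],o['t'])
E
python3 st.py
```

```text
jig x -0.0007665922579547627 y 0.10764048425653988 z 0.059533270250927514 shoulder gap mm 62.14048425653989 [ 0.2381 -0.3713 -1.2963] [0.0504 0.031  0.0026] 29.5667
```

Call:
arm_command --commands '[[[1,-0.6,0.03,0.02,0,0,0],[1,-0.6,0,0.02,0,0,0],[1,-0.6,0,0.02,0,0,0],[1,-0.6,0,0.02,0,0,0],[1,-0.3,0,0.01,0,0,0]]]'

```text
t: 29.98
eef_pos: [0.5683, 0.0207, 0.0596]
tool_rot: [[0.032, 0.999, -0.001], [0.999, -0.033, -0.035], [-0.035, -0.0, -0.999]]
ft_force: [0.5, 0.3, -0.8]
finger_gap: 0.0162
grasp_force: 78.9
```

Call:
arm_command --commands '[[[1,-0.6,0,0.02,0,0,0],[1,-0.6,0,0.02,0,0,0],[1,-0.6,0,0.02,0,0,0],[1,-0.5,0,0.017,0,0,0],[1,0,0,0,0,0,0]]]'

```text
t: 30.4
eef_pos: [0.5675, -0.0024, 0.0596]
tool_rot: [[0.033, 0.999, -0.001], [0.999, -0.033, -0.035], [-0.035, -0.0, -0.999]]
ft_force: [-0.1, 0.2, -1.6]
finger_gap: 0.0159
grasp_force: 78.9
```

```bash
python3 st.py
```

```text
jig x -0.0005833356250282322 y 0.05674695876229612 z 0.059626688920367835 shoulder gap mm 11.246958762296124 [-0.0544  0.2265 -1.5741] [ 0.0478 -0.0491  0.0105] 30.4
```

Call:
arm_command --commands '[[[1,-0.4,0,0.014,0,0,0],[1,-0.3,0,0.01,0,0,0],[1,-0.2,0,0.007,0,0,0],[1,-0.1,0,0.003,0,0,0],[1,0,0,0,0,0,0]]]'

```text
t: 30.82
eef_pos: [0.5673, -0.0115, 0.0596]
tool_rot: [[0.032, 0.999, -0.001], [0.999, -0.032, -0.035], [-0.035, 0.0, -0.999]]
ft_force: [0.1, 0.0, -0.8]
finger_gap: 0.0158
grasp_force: 78.9
```

Call:
arm_command --commands '[[[1,-0.1,0,0.003,0,0,0],[1,-0.1,0,0.003,0,0,0],[1,-0.1,0,0.003,0,0,0],[1,0,0,0,0,0,0],[1,0,0,0,0,0,0]]]'

```text
t: 31.23
eef_pos: [0.5672, -0.0143, 0.0597]
tool_rot: [[0.032, 0.999, -0.001], [0.999, -0.032, -0.035], [-0.035, 0.0, -0.999]]
ft_force: [-0.1, -0.1, -1.0]
finger_gap: 0.016
grasp_force: 78.9
```

```bash
python3 st.py
```

```text
jig x -0.0005810387791307846 y 0.04476244178658505 z 0.05965651620778402 shoulder gap mm -0.7375582134149516 [-0.1079 -0.0989 -1.0475] [ 0.0202 -0.0511 -0.029 ] 31.2333
```

No contact yet, so I keep pushing gently until the shoulder is felt.

Call:
arm_command --commands '[[[1,-0.1,0,0.003,0,0,0],[1,-0.1,0,0.003,0,0,0],[1,0,0,0,0,0,0],[1,0,0,0,0,0,0],[1,0,0,0,0,0,0]]]'

```text
t: 31.65
eef_pos: [0.5672, -0.0146, 0.0597]
tool_rot: [[0.032, 0.999, -0.001], [0.999, -0.032, -0.033], [-0.033, 0.0, -0.999]]
ft_force: [0.0, 11.3, -0.2]
finger_gap: 0.016
grasp_force: 79.0
```

```bash
python3 st.py
```

```text
jig x -0.0005560968265145654 y 0.04451994935314201 z 0.059668270455022626 shoulder gap mm -0.980050646857987 [ 0.0305 11.3454 -0.2134] [ 1.8105 -0.072   0.0445] 31.65
```

Call:
arm_command --commands '[[[1,-0.1,0,0.003,0,0,0],[1,-0.1,0,0.003,0,0,0],[1,0,0,0,0,0,0],[1,0,0,0,0,0,0],[1,0,0,0,0,0,0]]]'

```text
t: 32.07
eef_pos: [0.5672, -0.0148, 0.0597]
tool_rot: [[0.033, 0.999, -0.001], [0.999, -0.033, -0.031], [-0.031, 0.0, -1.0]]
ft_force: [-0.1, 22.2, -0.7]
finger_gap: 0.0155
grasp_force: 79.1
```

Call:
arm_command --commands '[[[2,0,0,0,0,0,0],[3,0,0,0,0,0,0],[4,0,0,0,0,0,0],[4,0,0,0,0,0,0],[4,0,0,0,0,0,0]]]'

```text
t: 32.48
eef_pos: [0.5671, -0.0187, 0.0598]
tool_rot: [[0.032, 0.999, -0.001], [0.999, -0.032, -0.035], [-0.035, 0.0, -0.999]]
ft_force: [0.3, -0.2, 0.2]
finger_gap: 0.0404
grasp_force: 0.0
```

Call:
arm_command --commands '[[[4,0,0,-1,0,0,0],[4,0,0,-2.5,0,0,0],[4,0,0,-4,0,0,0],[4,0,0,-4,0,0,0],[4,0,0,-4,0,0,0]]]'

```text
t: 32.9
eef_pos: [0.5667, -0.0131, 0.2168]
tool_rot: [[0.032, 0.999, -0.002], [0.999, -0.032, -0.035], [-0.035, -0.001, -0.999]]
ft_force: [1.2, -0.6, 0.7]
finger_gap: 0.0404
grasp_force: 0.0
```

Call:
arm_command --commands '[[[4,1,0,-2,0,0,0],[4,3,0,0,0,0,0],[4,3,0,0,0,0,0],[4,1,0,0,0,0,0],[4,0,0,0,0,0,0]]]'

```text
t: 33.32
eef_pos: [0.5697, 0.0694, 0.2325]
tool_rot: [[0.029, 1.0, -0.0], [0.999, -0.029, -0.035], [-0.035, 0.001, -0.999]]
ft_force: [0.6, 0.4, 0.1]
finger_gap: 0.0401
grasp_force: 0.0
```

Run:
```python
from h import *
c,o,P=look('wrist','w8.png',['pin','lid'])
hsv=cv2.cvtColor(c['image'],cv2.COLOR_RGB2HSV)
m=(hsv[...,0]>3)&(hsv[...,0]<18)&(hsv[...,1]>150)&(P[...,2]>.05)&(P[...,2]<.1)&(np.hypot(P[...,0]-.567,P[...,1])<.08)
J=(P[m][:,:2]-[.5664,-.0591])@np.array([[.9995,.0305],[-.0305,.9995]])
print(m.sum(),'handle jig x/y min max',J.min(0),J.max(0),'z',np.percentile(P[m][:,2],[10,50,90]))
s,_=shot('scene','scene8.png'); print(o['eef_pos'],o['ft_force'])
a=c['image'][...,::-1]; b=cv2.resize(s['image'][150:290,130:370,::-1],(640,373)); cv2.imwrite('pics/c8.png',cv2.resize(np.vstack([a,b]),(496,599)))
P=cloud(s)
k=(abs(P[...,0]-.72)<.1)&(abs(P[...,1]-.135)<.09)&(P[...,2]>.004)&(P[...,2]<.02);print('lid z',np.percentile(P[k][:,2],[5,50,95]))
q=(abs(P[...,0]-.650)<.008)&(abs(P[...,1]+.062)<.02);print('pad z',np.nanmedian(P[q],0))
```

```text
wrist pin mark_of 0.59 [321.4 263.3] [ 0.5648 -0.0293  0.0718]
wrist lid mark_of 0.94 [451.3 100. ] [0.7044 0.1339 0.0294]
wrist lid mark_of 0.94 [450.5 396.3] [ 0.7563 -0.3088  0.0095]
wrist lid boxes_of 0.96 [445.1 384.7] [ 0.7463 -0.2843  0.0089]
wrist lid boxes_of 0.6 [142.9  93.5] [0.3819 0.1501 0.0211]
640 handle jig x/y min max [-0.0102  0.0244] [0.0087 0.0699] z [0.0657 0.0715 0.0726]
[0.5697 0.0694 0.2325] [0.6443 0.3539 0.0897]
lid z [0.0048 0.0084 0.0121]
pad z [ 0.65   -0.0613  0.0737]
```

View pics/c8.png

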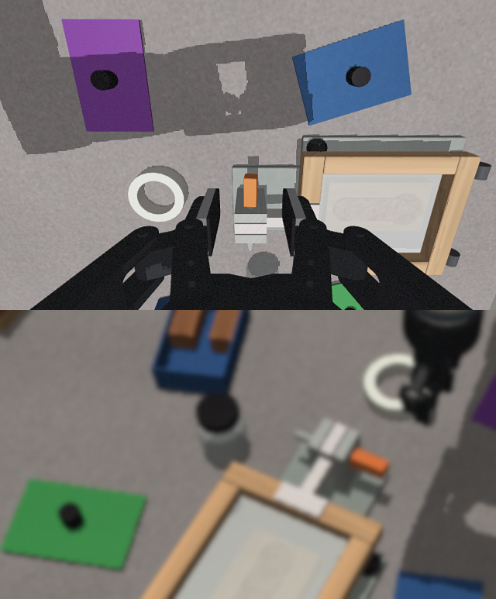

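The picture shows the orange handle against the left cheek at (250,190), with the tip out on the far side at (300,435). The handle's rear is at jig y = 69.9 mm against 69 expected when home. The pad is at 74 mm, and the lid lies flat with its knob up. Handing in.

```bash
python3 -c "
from plant import robot
print(robot.sign_off())"
```

```text
the job is handed in; nothing more can be done
None
```

The job is handed in at about 33 s: the blue lid lies flat on the bench with its knob up, the screen is fully down, the pin is through the fork and tongue with its shoulder pressed home from the left, and the ink jar, squeegee, tape roll and insoles were never touched.

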